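# Index a polariser barrel and slide it home in its V-cradle

## Robot

A 6-joint arm with a two-finger parallel gripper is mounted at the origin on a cart in front of the work surface, level with it; the furniture and walls round the work are solid. World frame = base frame: x ahead of the robot, y to its left, z up, the work surface at z = 0. Lengths are in m, angles in rad, forces in N, time in s.
With the tool pointing down it reaches from about 0.275 to 0.825 m from the base axis. Payload 5.2 kg.
Tool frame: the origin (TCP) lies on the centre line of the jaws, within the pads' length; the fingertips stand 19 mm ahead of it and the grasp point (between the pads) is the TCP; z points along the fingers, y is the line along which they close (so a half turn about z gives the same grasp; the last joint's range is limited). The gripper opens to 93 mm and grips with 3 to 60 N. Pads are 15 mm wide; open, the fingers measure 128 mm over their backs; the gripper's body (75 mm by 188 mm) begins 65 mm behind the grasp point.
Start: joints at [1.119, 0.259, 1.535, -0, 1.348, -0.203], TCP at [0.135, 0.533, 0.238] pointing down, gripper open.
Joint ranges: [-3.14, 3.14], [-0.91, 2.08], [0.19, 2.58], [-1.22, 4.36], [0.22, 2.71], [-3.12, 3.12]. Speed limits (rad/s): [2.57, 2.57, 3.14, 3.14, 3.14, 3.14].

## Interface

Orientations are given as [roll, pitch, yaw] about the fixed x, y, z axes, in that order (R = Rz(yaw) Ry(pitch) Rx(roll)).
In Python, from workcell import * gives the robot as it stands. The module is installed in compiled form; this text tells all that it offers.
- The arm moves only by the tool carry_out, never from a script. Its argument "moves" is a list of rows, each an object of numbers: "dx", "dy", "dz": the shift along the tool's x, y, z scaled (see below); "rx", "ry", "rz": the turn, a rotation vector about the tool's x, y, z scaled (see below). In form: [{"dx": .., "dy": .., "dz": .., "rx": .., "ry": .., "rz": ..}, ...]. A call has 1 to 10 rows; each row shifts and turns the commanded pose from where the row before left it, along the tool's axes as they then stand; what a row does not reach is not made up. The controller multiplies each number of a shift by 0.5 m and each number of a turn by 0.1 rad. A row lasts 1/12 s, in which the tool goes at most 41.7 mm and 7.16 degrees, less where a joint would pass 70% of its speed; a pose out of reach is approached as far as the arm can. A call with a number of a shift or a turn outside -1 to 1 is refused whole. A call with a gripper value outside its range is refused whole. "claw" is the closure in counts, from 0 (fully open) to 255 (shut), set as the call begins (left out, the last holds). The fingers move at their own pace and stop on an object; "force" is the grip in N (left out, the last holds). Time passes only in rows, so rows that do not move let the fingers close. It gives the time, the measured TCP pose, the force, the opening and the grip force at its end, in the units of the state.
- get_obs(): the state, without advancing time (a new reading comes with each control period).
- snapshot(name): name is "scene" or "top"; returns a dict with "image" (384x512x3 uint8, blue, green, red), "depth" (384x512 float32, m along the optical axis (not along the pixel's ray), 0 where there is no reading), "mtx" (3x3 intrinsics, pixels), "rvec" (rotation vector, rad) and "tvec" (3), from world to camera coordinates, as OpenCV has them. Camera axes: x right, y down, z forward; pixel columns grow to the right and rows downward; lengths in m; the calibration is good to about 2 mm. A picture is of the moment at which its call begins.
- close_job(): hands the job in; it is judged then, once.
The state is a dict: "t": time; "joint_positions": joint angles; "joint_vel": joint speeds; "effort": joint torques, N m; "tool_pos": TCP position; "eef_rot": TCP orientation; "ft_force": force on the tool from outside, world axes, zero at the start; "moment": the same for the moment, N m; "width": finger opening in m; "finger_force": force on a finger pad.
Only numpy, scipy, OpenCV 4.12 (cv2) and the standard library are available. Lean on these libraries where they do the work, as an engineer would, in place of code of your own. Each camera call takes 0.05 s, during which the arm holds its last target. There are 200 camera calls.

## Task

The polariser barrel lies in the two V-posts of its cradle with its brass index pin turned well away from the top. Roll the barrel about its own axis, keeping it down in the V-posts, until the pin points straight up in line with the white-marked notch of the dark stop; then slide it gently along the groove, pin into the notch, until its nose is fully home against the stop. Let go, and leave the other things on the trolley where they are.

Things in the scene. Friction and masses are not known exactly. Their poses are not given: they have to be found in the camera images.
- cradle: fixed cradle; origin at the centre of its underside on the trolley top; z up, y along the V-groove, stop at its -y end. Base plate 84 x 200 mm (x by y), 10 mm thick, y = -104 to +96 mm. Two blue V-posts with white 90-degree V faces, 14 mm thick along y, 48 mm wide, 74 mm high, centred at y = -18 and +55 mm; they carry the barrel with its axis at x = 0, z = 75 mm
- stop: dark steel keyed stop, part of the cradle, same origin and axes. The wall that the nose meets has its face at y = -85 mm. A hood, 112 mm high, 76 mm wide, reaches from it to y = -57 mm round the nose; in its top is a notch open upwards, centred at x = 0, 10 mm wide, flared to 26 mm at its mouth, with white marks. A pin out of line with it meets the hood 17 to 20 mm before home
- seat (a point): point on the cradle at x = 0, y = 0, z = 75 mm of its frame, axes as the cradle's: the barrel's centre is here when the barrel is home
- notch (a point): point on the cradle, in the middle of the notch, at x = 0, y = -74 mm, z = 103 mm of its frame: the pin's tip is here when the barrel is home with its pin straight up
- gap (a point): point on the barrel's axis half-way between the V-posts, at x = 0, y = 18.5 mm, z = 75 mm of the cradle's frame. Here 59 mm of the barrel (y = -11 to +48 mm) are free to be grasped round the sides, also with the hand tilted about the barrel; 51 mm are free below it down to the base plate
- barrel_center (a point): loose steel barrel: a smooth cylinder 28 mm in diameter, 170 mm long, about 260 g, lying in the groove; this point is its centre, its y axis points along it to the tail (away from the stop). At the start it lies 24 to 38 mm short of home. Its flat tail end, 85 mm from the centre, always stands out at least 23 mm behind the rear V-post and can be pushed; it slides at 2 to 6 N
- pin_tip (a point): outer end of the brass index pin, 6 mm thick, standing out radially from a black ring, 32 mm in diameter, tight on the barrel's nose; 28 mm from the barrel's axis, 74 mm from its centre towards the nose. Pin and ring turn only with the barrel; this point's z axis points out along the pin. At the start the pin points to the cradle's -x side (robot side), 94 to 127 degrees from straight up
- brown_vial_mid (a point): bystander: brown vial with white cap, 21 mm wide, 56 mm high, loose; point half-way up
- white_vial_mid (a point): bystander: white vial with black cap, 21 mm wide, 56 mm high, loose; point half-way up
- black_loupe: bystander: black loupe, 36 mm wide, 32 mm high, loose; origin under its centre
- chip_case: bystander: flat sample case 55 x 70 x 16 mm, loose; origin under its centre
- round_dish: bystander: round clear dish, 70 mm wide, 16 mm high, loose; origin under its centre
- swabs: bystander: clear tube of swabs, 27 mm wide, 135 mm high, loose; origin under its centre

How it is judged:
On the way:
1. the pin has been turned to within 20 degrees of straight up while the barrel is still at least 10 mm short of home (angle between pin_tip's own z axis and vertical below 0.35 rad and y of barrel_center in the frame of seat above 0.01 m), for 0.2 s.
At the end, for the whole second after the job is handed in: the barrel lies at rest in both V-posts, released, its centre within 2 mm of home along the groove (nose against the stop) and within 4 mm overall, with the pin in the notch: pointing up within 8 degrees, its tip within 5 mm of the notch point (y of barrel_center in the frame of seat below 0.002 m and distance between barrel_center and seat below 0.004 m and distance between pin_tip and notch below 0.005 m and angle between pin_tip's own z axis and vertical below 0.14 rad and linear speed of barrel below 0.01 m/s and contact force between the fingers and barrel below 0.1 N); the robot touches nothing.
It fails at once if the barrel is lifted more than 12 mm out of the V-posts (height (world z) of barrel_center above 0.087 m).
It fails at once if the barrel is pushed against the stop (wall or hood) with more than 25 N (contact force between barrel and stop above 25 N).
It fails at once if a bystander is moved more than 30 mm or knocked over (distance of any of brown_vial_mid, white_vial_mid, black_loupe, chip_case, round_dish, swabs from where it was at the start of the episode above 0.03 m or angle between any of brown_vial_mid, white_vial_mid, swabs's own z axis and vertical above 0.7 rad).
It also fails if it takes over 70 s, if anything falls off the work surface, if the arm or the gripper's body presses on something with over 40 N, if the wrist force passes 120 N, or if a joint passes its speed limit or range.

## Working session

There is one attempt and no reset: what is moved stays moved. The work goes in short steps, Python scripts to look and compute and a tool call to move; the robot and the scene stay as the last step left them, time stands still between calls to the robot, and variables do not carry over. Pictures are saved under pics/ and viewed, at most 10 in all, crops included, and the job is handed in when it is done.

Besides the shell and the picture viewer there is one more tool, called after "Call:" as a command line: name --argument value ..., lists and objects as JSON in quotes. carry_out: Moves the arm, as the interface text tells. Its arguments: {"type":"object","properties":{"moves":{"type":"array"},"claw":{"type":"number"},"force":{"type":"number"}},"required":["moves"]}

```bash
mkdir -p pics
cat > h.py <<'E'
from workcell import *
import numpy as np, cv2
from scipy.spatial.transform import Rotation as Ro
def snap(n,f):
    s=snapshot(n); np.savez('pics/'+f+'.npz',**s); cv2.imwrite('pics/'+f+'.png',s['image']); return s
def pt(s,u,v,d=None):
    R=cv2.Rodrigues(np.array(s['rvec'],float))[0]; K=s['mtx']
    if d is None: d=s['depth'][int(v),int(u)]
    return R.T@(np.linalg.inv(K)@np.array([u,v,1.])*d-np.array(s['tvec']).ravel())
def onz(s,u,v,z):
    a=pt(s,u,v,0.); b=pt(s,u,v,1.); k=(z-a[2])/(b[2]-a[2]); return a+k*(b-a)
E
python3 - <<'E'
from h import *
a=snap('scene','s0');b=snap('top','t0')
cv2.imwrite('pics/st.png',cv2.resize(np.vstack([a['image'],b['image']]),None,fx=.78,fy=.78))
print(get_obs())
E
```

```text
{'t': 0.1, 'joint_positions': array([ 1.11918725e+00,  2.59249528e-01,  1.53598649e+00, -2.32041247e-05,
        1.34802743e+00, -2.02807553e-01]), 'joint_vel': array([ 6.66638976e-05, -2.36991784e-03, -3.40502446e-03, -1.44772277e-03,
        3.22399926e-03, -1.15984110e-03]), 'effort': array([ 8.75198111e-04, -4.38212442e+01, -2.84639919e+01,  7.20322737e-02,
        3.62510362e-02, -6.20179526e-05]), 'tool_pos': array([0.13520839, 0.53262595, 0.23690676]), 'eef_rot': array([-3.13995155e+00, -3.14373029e-04,  2.89279602e+00]), 'ft_force': array([-0.57689914,  0.33298045,  0.43042142]), 'moment': array([-0.001199  ,  0.00705177,  0.04170728]), 'finger_force': 0.0, 'width': 0.09295720521537434}
```

View pics/st.png

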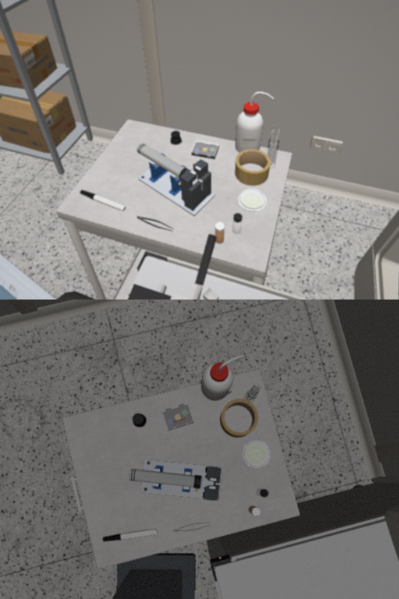

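Both views show the cradle with its dark stop: scene about (185,175)/0.78, top about (180,480). The tail points left in the top view. Next I'll enlarge both.

Run:
```python
from h import *
a=cv2.imread('pics/s0.png')[170:280,165:285];b=cv2.imread('pics/t0.png')[190:270,150:300]
a=cv2.resize(a,(600,550),interpolation=2);cv2.imwrite('pics/sc.png',a)
cv2.imwrite('pics/tc.png',cv2.resize(b,(750,400),interpolation=2))
t=np.load('pics/t0.npz');print(t['mtx'],pt(t,256,192,0))
for p in [(20,20),(20,380),(500,380)]:print(pt(t,*p))
s=np.load('pics/s0.npz');print(pt(s,256,192,0))
```

```text
[[465.80422468   0.         253.4591445 ]
 [  0.         465.80422468 190.42115999]
 [  0.           0.           1.        ]] [ 0.53603831 -0.14571301  0.93435949]
[ 1.29776406  0.7024776  -0.7880583 ]
[-0.04756548  0.67525158 -0.86662788]
[ 0.24798718 -0.6383493   0.03602162]
[ 0.03228972 -0.54982854  0.71827118]
```

View pics/sc.png

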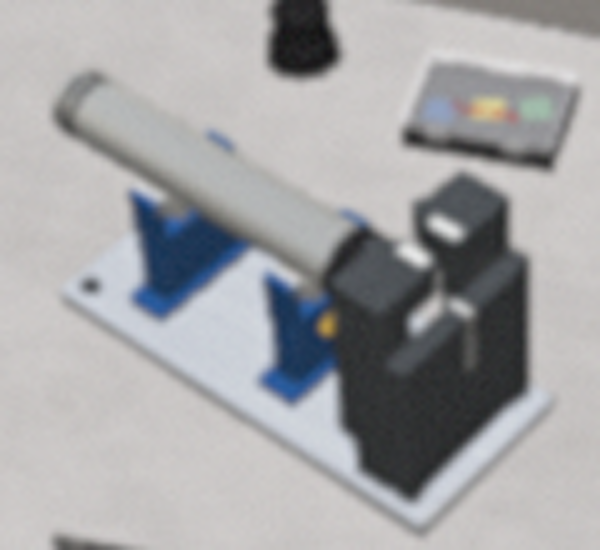

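View pics/tc.png

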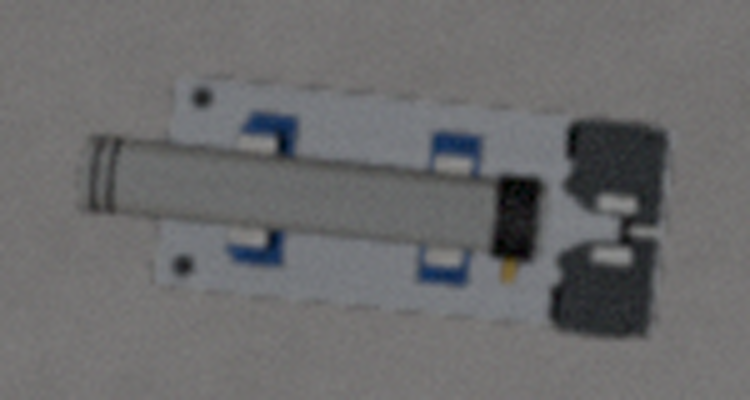

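The scene crop shows the barrel with its pin (328,325) low on the robot side. In the top crop the pin tip is at (510,280), the ring centre at (518,218) and the tail at (90,175). The plate corners are (180,78) and (155,285), and the notch is at about (615,230).

```bash
cat >> h.py <<'E'
def fitc():
    t=np.load('pics/t0.npz'); f=lambda u,v,z: onz(t,150+u/5,190+v/5,z)[:2]
    return t,f
E
python3 - <<'E'
from h import *
t,f=fitc(); s=np.load('pics/s0.npz')
P=[((180,78),.01,(42,96)),((155,285),.01,(-42,96)),((575,120),.112,(38,-57)),((668,130),.112,(38,-85-12)),((650,338),.112,(-38,-97)),((555,330),.112,(-38,-57)),
 ((270,114),.074,(24,62)),((480,136),.074,(24,-25))]
for p,z,c in P: print(c,f(*p,z).round(4))
# fit pose with reliable ones
idx=[0,1,2,5]
from scipy.optimize import least_squares
def r(q):
    return np.ravel([q[:2]+Ro.from_euler('z',q[2]).as_matrix()[:2,:2]@np.array(P[i][2])/1000-f(*P[i][0],P[i][1]) for i in idx])
o=least_squares(r,[.5,0,-1.5]);q=o.x;print('pose',q,(o.fun*1000).round(1))
M=Ro.from_euler('z',q[2]).as_matrix()[:2,:2]
loc=lambda p:(M.T@(np.array(p[:2])-q[:2])*1000).round(1)
print('tail top',loc(f(98,137,.075)),loc(f(87,210,.075)),'axis',loc(f(300,194,.089)),'ring',loc(f(518,218,.091)),'ring edges',loc(f(540,178,.075)),loc(f(528,258,.075)))
for z in (.06,.065,.07): print('pin',z,loc(f(510,282,z)))
for du in range(-2,3):
  for dv in (-2,-1,0,1,2):
    p=pt(s,230+du,235+dv);print(loc(p),p[2].round(3),s['image'][235+dv,230+du],end=' | ')
  print()
E
```

```text
(42, 96) [ 0.5734 -0.0332]
(-42, 96) [ 0.4919 -0.0252]
(38, -57) [ 0.5561 -0.185 ]
(38, -97) [ 0.553  -0.2179]
(-38, -97) [ 0.48  -0.212]
(-38, -57) [ 0.4825 -0.1786]
(24, 62) [ 0.558  -0.0744]
(24, -25) [ 0.5508 -0.1518]
pose [ 0.52427478 -0.1249358  -0.08856406] [ 1.2  0.2 -1.  -0.4  1.  -0.1 -1.1  0.3]
tail top [ 14.4 115. ] [-12.5 116. ] axis [ 1.2 38.2] ring [  0.4 -40.9] ring edges [ 15.6 -47.9] [-14.  -46.4]
pin 0.06 [-24.  -41.1]
pin 0.065 [-23.8 -41. ]
pin 0.07 [-23.6 -40.8]
[ -8.1 -24.1] 0.043 [90 67 57] | [ -9.3 -25. ] 0.042 [83 81 84] | [ -9.  -24.5] 0.039 [83 90 99] | [ -9.2 -24.5] 0.036 [83 77 81] | [ -8.6 -23.6] 0.032 [84 57 46] | 
[ -5.4 -24.1] 0.041 [ 83  95 106] | [ -7.1 -25.6] 0.041 [ 77 121 143] | [-22.7 -40.8] 0.061 [ 74 133 158] | [-25.5 -43.4] 0.063 [ 78 113 133] | [ -6.4 -24.2] 0.03 [82 77 78] | 
[-19.3 -40.6] 0.064 [ 75 116 136] | [-20.6 -41.6] 0.063 [ 72 140 168] | [-22.  -42.8] 0.062 [ 72 146 178] | [-23.3 -43.9] 0.061 [ 71 127 153] | [ -3.3 -23.9] 0.027 [73 82 92] | 
[-37.  -60.5] 0.092 [ 68 103 120] | [-37.  -60.3] 0.09 [ 66 116 138] | [-38.8 -61.9] 0.089 [ 58 115 138] | [-37.5 -60.4] 0.085 [ 62 102 122] | [-37.7 -60.4] 0.082 [63 73 79] | 
[-38.1 -64.1] 0.096 [67 78 85] | [-36.6 -62.4] 0.091 [62 77 87] | [-38.2 -63.9] 0.09 [56 76 85] | [-37.5 -62.9] 0.086 [54 68 77] | [-37.2 -62.5] 0.083 [55 55 58] |
```

Call:
carry_out --moves '[{"rz": 1},{"rz": 1},{"rz": 1},{"rz": 1},{"rz": 1},{"rz": 1},{"rz": 1},{"rz": 1},{"rz": 1},{"rz": 1}]' --claw 118 --force 12

```text
invalid input
```

Call:
carry_out --moves '[{"rz": 1},{"rz": 1},{"rz": 1},{"rz": 1},{"rz": 0.1},{}]'

```text
invalid input
```

```bash
cat >> h.py <<'E'
Q=np.array([.5243,-.1249,-.0886])
def world(l):  # cradle mm -> world
    return Ro.from_euler('z',Q[2]).apply(np.array(l)/1000)+[Q[0],Q[1],0]
def go(l,tilt):
    """units of shift/turn (tool frame) from the present pose to cradle point l (mm), hand tilt (deg, + = body to +x)"""
    o=get_obs(); R=Ro.from_euler('xyz',o['eef_rot'])
    T=Ro.from_euler('z',Q[2])*Ro.from_euler('y',tilt,degrees=True)*Ro.from_euler('z',np.pi/2)*Ro.from_euler('x',np.pi)
    d=world(l)-o['tool_pos']
    loc=(Ro.from_euler('z',-Q[2]).apply(o['tool_pos']-[Q[0],Q[1],0])*1000).round(1)
    print('t',round(o['t'],2),'cradle pos',loc,'w',round(o['width']*1000,1),'ff',round(o['finger_force'],1),'F',o['ft_force'].round(1))
    print('shift',(R.inv().apply(d)/.5).round(3),'turn',((R.inv()*T).as_rotvec()/.1).round(2), 'shift after turn',(T.inv().apply(d)/.5).round(3))
    print('q',o['joint_positions'].round(2))
E
python3 -c "
from h import *
go([0.5,32,240],0)"
```

```text
t 0.1 cradle pos [-445.7  620.5  236.9] w 93.0 ff 0.0 F [-0.6  0.3  0.4]
shift [-1.069 -1.02  -0.005] turn [-2.000e-02  1.000e-02  1.411e+01] shift after turn [-1.177  0.892 -0.006]
q [ 1.12  0.26  1.54 -0.    1.35 -0.2 ]
```

Call:
carry_out --moves '[{"dx": 0,"dy": 0,"dz": 0,"rx": 0,"ry": 0,"rz": 1},{"dx": 0,"dy": 0,"dz": 0,"rx": 0,"ry": 0,"rz": 1},{"dx": 0,"dy": 0,"dz": 0,"rx": 0,"ry": 0,"rz": 1},{"dx": 0,"dy": 0,"dz": 0,"rx": 0,"ry": 0,"rz": 1},{"dx": 0,"dy": 0,"dz": 0,"rx": 0,"ry": 0,"rz": 1},{"dx": 0,"dy": 0,"dz": 0,"rx": 0,"ry": 0,"rz": 1},{"dx": 0,"dy": 0,"dz": 0,"rx": 0,"ry": 0,"rz": 1},{"dx": 0,"dy": 0,"dz": 0,"rx": 0,"ry": 0,"rz": 1},{"dx": 0,"dy": 0,"dz": 0,"rx": 0,"ry": 0,"rz": 1},{"dx": 0,"dy": 0,"dz": 0,"rx": 0,"ry": 0,"rz": 1}]' --claw 118 --force 12

```text
t: 0.93
tool_pos: [0.1353, 0.5328, 0.2372]
eef_rot: [-3.141, 0.001, 1.888]
ft_force: [0.4, 0.5, -0.0]
width: 0.0497
finger_force: 0.0
```

Call:
carry_out --moves '[{"dx": 0,"dy": 0,"dz": 0,"rx": 0,"ry": 0,"rz": 1},{"dx": 0,"dy": 0,"dz": 0,"rx": 0,"ry": 0,"rz": 1},{"dx": 0,"dy": 0,"dz": 0,"rx": 0,"ry": 0,"rz": 1},{"dx": 0,"dy": 0,"dz": 0,"rx": 0,"ry": 0,"rz": 1},{"dx": 0,"dy": 0,"dz": 0,"rx": 0,"ry": 0,"rz": 0.1},{"dx": 0,"dy": 0,"dz": 0,"rx": 0,"ry": 0,"rz": 0}]'

```text
t: 1.43
tool_pos: [0.1353, 0.5329, 0.2373]
eef_rot: [-3.141, 0.001, 1.485]
ft_force: [0.1, 0.1, 0.9]
width: 0.0499
finger_force: 0.0
```

```bash
python3 -c "
from h import *
go([0.5,32,240],0)"
```

```text
t 1.43 cradle pos [-445.7  620.8  237.3] w 49.9 ff 0.0 F [0.1 0.1 0.9]
shift [-1.18   0.889 -0.005] turn [-0.    0.01  0.03] shift after turn [-1.178  0.892 -0.005]
q [1.12 0.26 1.54 0.   1.35 1.21]
```

Call:
carry_out --moves '[{"dx": -0.059,"dy": 0.0336,"dz": 0,"rx": 0,"ry": 0,"rz": 0},{"dx": -0.059,"dy": 0.0336,"dz": 0,"rx": 0,"ry": 0,"rz": 0},{"dx": -0.059,"dy": 0.0336,"dz": 0,"rx": 0,"ry": 0,"rz": 0},{"dx": -0.059,"dy": 0.0336,"dz": 0,"rx": 0,"ry": 0,"rz": 0},{"dx": -0.059,"dy": 0.0336,"dz": 0,"rx": 0,"ry": 0,"rz": 0},{"dx": -0.059,"dy": 0.0336,"dz": 0,"rx": 0,"ry": 0,"rz": 0},{"dx": -0.059,"dy": 0.0336,"dz": 0,"rx": 0,"ry": 0,"rz": 0},{"dx": -0.059,"dy": 0.0336,"dz": 0,"rx": 0,"ry": 0,"rz": 0},{"dx": -0.059,"dy": 0.0336,"dz": 0,"rx": 0,"ry": 0,"rz": 0},{"dx": -0.059,"dy": 0.0336,"dz": 0,"rx": 0,"ry": 0,"rz": 0}]'

```text
t: 2.27
tool_pos: [0.277, 0.223, 0.2378]
eef_rot: [3.141, -0.0, 1.487]
ft_force: [1.0, -0.0, 0.3]
width: 0.0499
finger_force: 0.0
```

Call:
carry_out --moves '[{"dx": -0.059,"dy": 0.0336,"dz": 0,"rx": 0,"ry": 0,"rz": 0},{"dx": -0.059,"dy": 0.0336,"dz": 0,"rx": 0,"ry": 0,"rz": 0},{"dx": -0.059,"dy": 0.0336,"dz": 0,"rx": 0,"ry": 0,"rz": 0},{"dx": -0.059,"dy": 0.0336,"dz": 0,"rx": 0,"ry": 0,"rz": 0},{"dx": -0.059,"dy": 0.0336,"dz": 0,"rx": 0,"ry": 0,"rz": 0},{"dx": -0.059,"dy": 0.0336,"dz": 0,"rx": 0,"ry": 0,"rz": 0},{"dx": -0.059,"dy": 0.0336,"dz": 0,"rx": 0,"ry": 0,"rz": 0},{"dx": -0.059,"dy": 0.0336,"dz": 0,"rx": 0,"ry": 0,"rz": 0},{"dx": -0.059,"dy": 0.0336,"dz": 0,"rx": 0,"ry": 0,"rz": 0},{"dx": -0.059,"dy": 0.0336,"dz": 0,"rx": 0,"ry": 0,"rz": 0}]'

```text
t: 3.1
tool_pos: [0.4185, -0.0859, 0.2377]
eef_rot: [3.141, -0.0, 1.485]
ft_force: [0.5, 0.3, 0.0]
width: 0.05
finger_force: 0.0
```

Call:
carry_out --moves '[{"dx": 0,"dy": 0,"dz": 0,"rx": -1,"ry": 0,"rz": 0},{"dx": 0,"dy": 0,"dz": 0,"rx": -1,"ry": 0,"rz": 0},{"dx": 0,"dy": 0,"dz": 0,"rx": -1,"ry": 0,"rz": 0},{"dx": 0,"dy": 0,"dz": 0,"rx": -1,"ry": 0,"rz": 0},{"dx": 0,"dy": 0,"dz": 0,"rx": -1,"ry": 0,"rz": 0},{"dx": 0,"dy": 0,"dz": 0,"rx": -1,"ry": 0,"rz": 0},{"dx": 0,"dy": 0,"dz": 0,"rx": -1,"ry": 0,"rz": 0},{"dx": 0,"dy": 0,"dz": 0,"rx": -1,"ry": 0,"rz": 0},{"dx": 0,"dy": 0,"dz": 0,"rx": -1,"ry": 0,"rz": 0},{"dx": 0,"dy": 0,"dz": 0,"rx": 0,"ry": 0,"rz": 0}]'

```text
t: 3.93
tool_pos: [0.4153, -0.0821, 0.2337]
eef_rot: [2.307, -0.008, 1.485]
ft_force: [-0.1, -0.7, -1.1]
width: 0.0501
finger_force: 0.0
```

```bash
python3 -c "
from h import *
go([-110,32,144],-58)"
```

```text
t 3.93 cradle pos [-112.3   33.   233.7] w 50.1 ff 0.0 F [-0.1 -0.7 -1.1]
shift [-0.003 -0.13   0.124] turn [-1.78 -0.07 -0.04] shift after turn [-0.002 -0.15   0.099]
q [-1.08 -0.45  2.46  0.96  0.87 -1.55]
```

```bash
python3 -c "
from h import *
go([-74,32,142],-48)"
```

```text
t 3.93 cradle pos [-112.3   33.   233.7] w 50.1 ff 0.0 F [-0.1 -0.7 -1.1]
shift [-0.004 -0.084  0.18 ] turn [-0.04 -0.07 -0.04] shift after turn [-0.002 -0.085  0.18 ]
q [-1.08 -0.45  2.46  0.96  0.87 -1.55]
```

Call:
carry_out --moves '[{"dx": -0.001,"dy": -0.017,"dz": 0.036,"rx": 0,"ry": 0,"rz": 0},{"dx": -0.001,"dy": -0.017,"dz": 0.036,"rx": 0,"ry": 0,"rz": 0},{"dx": -0.001,"dy": -0.017,"dz": 0.036,"rx": 0,"ry": 0,"rz": 0},{"dx": 0,"dy": -0.017,"dz": 0.036,"rx": 0,"ry": 0,"rz": 0},{"dx": 0,"dy": -0.017,"dz": 0.036,"rx": 0,"ry": 0,"rz": 0},{"dx": 0,"dy": 0,"dz": 0,"rx": 0,"ry": 0,"rz": 0},{"dx": 0,"dy": 0,"dz": 0,"rx": 0,"ry": 0,"rz": 0}]'

```text
t: 4.52
tool_pos: [0.4553, -0.0845, 0.1429]
eef_rot: [2.312, -0.013, 1.491]
ft_force: [-0.8, 0.9, -0.2]
width: 0.05
finger_force: 0.0
```

```bash
python3 -c "
from h import *
go([0.5,32,75],-48)"
```

```text
t 4.52 cradle pos [-72.3  34.1 142.9] w 50.0 ff 0.0 F [-0.8  0.9 -0.2]
shift [-0.007 -0.002  0.199] turn [-0.09 -0.15 -0.03] shift after turn [-0.004 -0.003  0.199]
q [-0.88 -0.05  2.55  1.58  0.56 -2.18]
```

Call:
carry_out --moves '[{"dx": -0.001,"dy": 0,"dz": 0.033,"rx": 0,"ry": -0.1,"rz": 0},{"dx": -0.001,"dy": 0,"dz": 0.033,"rx": 0,"ry": 0,"rz": 0},{"dx": -0.001,"dy": 0,"dz": 0.033,"rx": 0,"ry": 0,"rz": 0},{"dx": -0.001,"dy": 0,"dz": 0.033,"rx": 0,"ry": 0,"rz": 0},{"dx": 0,"dy": 0,"dz": 0.033,"rx": 0,"ry": 0,"rz": 0},{"dx": 0,"dy": 0,"dz": 0.033,"rx": 0,"ry": 0,"rz": 0},{"dx": 0,"dy": 0,"dz": 0,"rx": 0,"ry": 0,"rz": 0},{"dx": 0,"dy": 0,"dz": 0,"rx": 0,"ry": 0,"rz": 0}]'

```text
t: 5.18
tool_pos: [0.5289, -0.0937, 0.0789]
eef_rot: [2.306, -0.002, 1.483]
ft_force: [0.9, 0.1, 0.0]
width: 0.0499
finger_force: 0.0
```

```bash
python3 -c "
from h import *
go([0.5,32,75],-58)
a=snap('scene','s1');cv2.imwrite('pics/s1c.png',cv2.resize(a['image'][150:290,150:310],(640,560),interpolation=2))"
```

```text
t 5.18 cradle pos [ 1.9 31.4 78.9] w 49.9 ff 0.0 F [0.9 0.1 0. ]
shift [ 0.001 -0.008  0.003] turn [-1.77 -0.02 -0.01] shift after turn [ 0.001 -0.008  0.002]
q [-0.66  0.31  2.47  2.27  0.56 -2.76]
```

View pics/s1c.png

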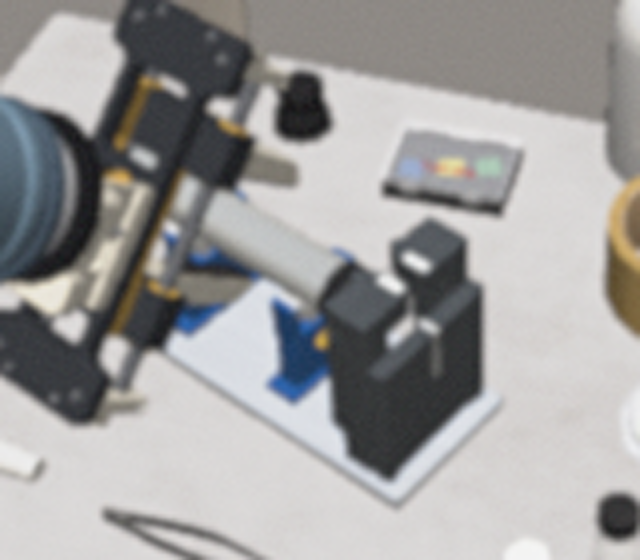

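The open fingers straddle the barrel between the posts, and the pin is still at (322,340). I'll correct 4 mm, close, then roll.

Call:
carry_out --moves '[{"dx": 0,"dy": -0.008,"dz": 0.002,"rx": 0,"ry": 0,"rz": 0},{"dx": 0,"dy": 0,"dz": 0,"rx": 0,"ry": 0,"rz": 0}]'

```text
t: 5.4
tool_pos: [0.5255, -0.0939, 0.075]
eef_rot: [2.307, -0.001, 1.481]
ft_force: [0.3, -0.3, -0.7]
width: 0.0498
finger_force: 0.0
```

Call:
carry_out --moves '[{"dx": 0,"dy": 0,"dz": 0,"rx": 0,"ry": 0,"rz": 0},{"dx": 0,"dy": 0,"dz": 0,"rx": 0,"ry": 0,"rz": 0},{"dx": 0,"dy": 0,"dz": 0,"rx": 0,"ry": 0,"rz": 0},{"dx": 0,"dy": 0,"dz": 0,"rx": 0,"ry": 0,"rz": 0},{"dx": 0,"dy": 0,"dz": 0,"rx": 0,"ry": 0,"rz": 0},{"dx": 0,"dy": 0,"dz": 0,"rx": 0,"ry": 0,"rz": 0}]' --claw 255 --force 12

```text
t: 5.9
tool_pos: [0.5273, -0.0946, 0.0756]
eef_rot: [2.303, -0.001, 1.481]
ft_force: [-1.7, 0.4, 7.7]
width: 0.0273
finger_force: 12.0
```

```bash
python3 -c "
from h import *
go([0.5,32,75],-48)"
```

```text
t 5.9 cradle pos [ 0.3 30.5 75.6] w 27.3 ff 12.0 F [-1.7  0.4  7.7]
shift [ 0.003 -0.001  0.001] turn [ 0.    0.   -0.01] shift after turn [ 0.003 -0.001  0.001]
q [-0.67  0.32  2.47  2.29  0.57 -2.79]
```

Call:
carry_out --moves '[{"dx": 0,"dy": 0,"dz": 0,"rx": 0.6,"ry": 0,"rz": 0},{"dx": 0,"dy": 0,"dz": 0,"rx": 0.6,"ry": 0,"rz": 0},{"dx": 0,"dy": 0,"dz": 0,"rx": 0.6,"ry": 0,"rz": 0},{"dx": 0,"dy": 0,"dz": 0,"rx": 0.6,"ry": 0,"rz": 0},{"dx": 0,"dy": 0,"dz": 0,"rx": 0.6,"ry": 0,"rz": 0},{"dx": 0,"dy": 0,"dz": 0,"rx": 0.6,"ry": 0,"rz": 0},{"dx": 0,"dy": 0,"dz": 0,"rx": 0.6,"ry": 0,"rz": 0},{"dx": 0,"dy": 0,"dz": 0,"rx": 0.6,"ry": 0,"rz": 0},{"dx": 0,"dy": 0,"dz": 0,"rx": 0,"ry": 0,"rz": 0}]'

```text
t: 6.65
tool_pos: [0.5294, -0.0863, 0.0743]
eef_rot: [2.597, -0.025, 1.499]
ft_force: [-7.6, -9.9, 12.9]
width: 0.0274
finger_force: 12.0
```

```bash
python3 -c "
from h import *
go([0.5,32,75],0)"
```

```text
t 6.65 cradle pos [ 1.7 38.9 74.3] w 27.4 ff 12.0 F [-7.6 -9.9 12.9]
shift [-0.014 -0.001 -0.003] turn [ 5.44 -0.29  0.09] shift after turn [-0.014 -0.002 -0.001]
q [-0.54  0.23  2.24  0.95  0.32 -1.32]
```

Call:
carry_out --moves '[{"dx": 0,"dy": 0,"dz": 0,"rx": 0,"ry": 0,"rz": 0},{"dx": 0,"dy": 0,"dz": 0,"rx": 0,"ry": 0,"rz": 0},{"dx": 0,"dy": 0,"dz": 0,"rx": 0,"ry": 0,"rz": 0}]'

```text
t: 6.9
tool_pos: [0.5294, -0.0862, 0.0742]
eef_rot: [2.595, -0.026, 1.498]
ft_force: [-4.9, -6.8, 13.6]
width: 0.0277
finger_force: 12.0
```

```bash
python3 -c "
from h import *
go([0.5,32,75],0)"
```

```text
t 6.9 cradle pos [ 1.6 39.  74.2] w 27.7 ff 12.0 F [-4.9 -6.8 13.6]
shift [-0.014 -0.001 -0.003] turn [ 5.46 -0.29  0.08] shift after turn [-0.014 -0.002 -0.002]
q [-0.54  0.23  2.24  0.96  0.32 -1.34]
```

Call:
carry_out --moves '[{"dx": -0.003,"dy": 0,"dz": 0,"rx": 0.2,"ry": -0.1,"rz": 0},{"dx": -0.003,"dy": 0,"dz": 0,"rx": 0.2,"ry": -0.1,"rz": 0},{"dx": -0.003,"dy": 0,"dz": 0,"rx": 0.2,"ry": -0.1,"rz": 0},{"dx": -0.003,"dy": 0,"dz": 0,"rx": 0.2,"ry": 0,"rz": 0},{"dx": -0.001,"dy": 0,"dz": 0,"rx": 0.3,"ry": 0,"rz": 0},{"dx": 0,"dy": 0,"dz": 0,"rx": 0.3,"ry": 0,"rz": 0},{"dx": 0,"dy": 0,"dz": 0,"rx": 0,"ry": 0,"rz": 0}]'

```text
t: 7.48
tool_pos: [0.5291, -0.0893, 0.0739]
eef_rot: [2.738, -0.004, 1.488]
ft_force: [-3.1, 1.6, 15.2]
width: 0.028
finger_force: 12.0
```

```bash
python3 -c "
from h import *
go([0.5,32,75],0)"
```

```text
t 7.48 cradle pos [ 1.6 35.8 73.9] w 28.0 ff 12.0 F [-3.1  1.6 15.2]
shift [-0.008 -0.001 -0.003] turn [ 4.04 -0.05  0.04] shift after turn [-0.008 -0.002 -0.002]
q [-0.48  0.25  2.12  0.38  0.43 -0.72]
```

Past the singularity (q5 is growing). I'll continue the roll.

Call:
carry_out --moves '[{"dx": -0.002,"dy": 0,"dz": 0,"rx": 0.5,"ry": 0,"rz": 0},{"dx": -0.002,"dy": 0,"dz": 0,"rx": 0.5,"ry": 0,"rz": 0},{"dx": -0.002,"dy": 0,"dz": 0,"rx": 0.5,"ry": 0,"rz": 0},{"dx": -0.002,"dy": 0,"dz": 0,"rx": 0.5,"ry": 0,"rz": 0},{"dx": 0,"dy": 0,"dz": 0,"rx": 0.5,"ry": 0,"rz": 0},{"dx": 0,"dy": 0,"dz": 0,"rx": 0.5,"ry": 0,"rz": 0},{"dx": 0,"dy": 0,"dz": 0,"rx": 0.5,"ry": 0,"rz": 0},{"dx": 0,"dy": 0,"dz": 0,"rx": 0.5,"ry": 0,"rz": 0},{"dx": 0,"dy": 0,"dz": 0,"rx": 0,"ry": 0,"rz": 0}]'

```text
t: 8.23
tool_pos: [0.5283, -0.0933, 0.0731]
eef_rot: [3.141, -0.005, 1.487]
ft_force: [-2.7, 1.6, 16.7]
width: 0.0273
finger_force: 12.0
```

```bash
python3 -c "
from h import *
go([0.5,32,75],0)"
```

```text
t 8.23 cradle pos [ 1.2 31.9 73.1] w 27.3 ff 12.0 F [-2.7  1.6 16.7]
shift [ 0.    -0.001 -0.004] turn [ 0.01 -0.05  0.05] shift after turn [ 0.    -0.001 -0.004]
q [-0.39  0.4   1.78  0.01  0.96 -0.31]
```

Call:
carry_out --moves '[{"dx": 0,"dy": 0,"dz": -0.003,"rx": 0.5,"ry": 0,"rz": 0},{"dx": 0,"dy": 0,"dz": 0,"rx": 0.5,"ry": 0,"rz": 0},{"dx": 0,"dy": 0,"dz": 0,"rx": 0.5,"ry": 0,"rz": 0},{"dx": 0,"dy": 0,"dz": 0,"rx": 0.5,"ry": 0,"rz": 0},{"dx": 0,"dy": 0,"dz": 0,"rx": 0.5,"ry": 0,"rz": 0},{"dx": 0,"dy": 0,"dz": 0,"rx": 0.5,"ry": 0,"rz": 0},{"dx": 0,"dy": 0,"dz": 0,"rx": 0.5,"ry": 0,"rz": 0},{"dx": 0,"dy": 0,"dz": 0,"rx": 0.5,"ry": 0,"rz": 0},{"dx": 0,"dy": 0,"dz": 0,"rx": 0.5,"ry": 0,"rz": 0},{"dx": 0,"dy": 0,"dz": 0,"rx": 0.5,"ry": 0,"rz": 0}]'

```text
t: 9.07
tool_pos: [0.5275, -0.0932, 0.0736]
eef_rot: [-2.642, -0.005, 1.487]
ft_force: [2.8, -0.3, 4.6]
width: 0.0279
finger_force: 12.0
```

```bash
python3 -c "
from h import *
go([0.5,32,75],50)
a=snap('scene','s2');b=snap('top','t2')
cv2.imwrite('pics/m2.png',np.vstack([cv2.resize(a['image'][170:270,170:290],(480,300),interpolation=2),cv2.resize(b['image'][190:270,170:298],(480,300),interpolation=2)]))"
```

```text
t 9.07 cradle pos [ 0.4 31.9 73.6] w 27.9 ff 12.0 F [ 2.8 -0.3  4.6]
shift [ 0.    -0.001 -0.003] turn [ 3.73 -0.01  0.06] shift after turn [ 0.    -0.002 -0.002]
q [-0.31  0.7   1.36 -0.11  1.58 -0.21]
```

View pics/m2.png

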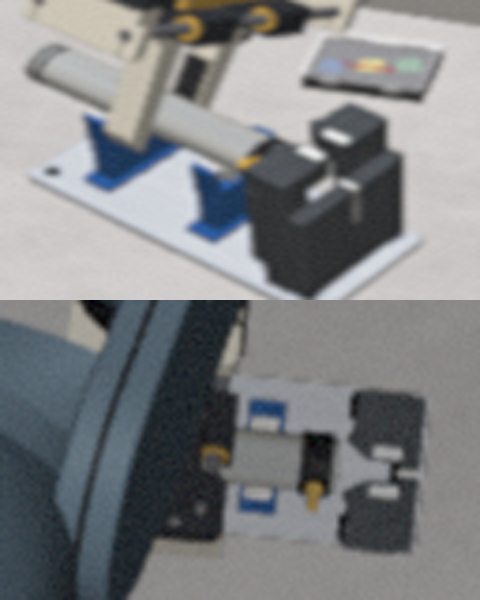

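The pin is above horizontal now, at scene (247,160) and top (313,505) in the mosaic. I'll measure the angle.

```bash
cat >> h.py <<'E'
def loc(p): return (Ro.from_euler('z',-Q[2]).apply(np.array(p)-[Q[0],Q[1],0])*1000)
def pin(s,r=(slice(190,270),slice(200,298))):
    """centroid/extent of brass pixels round the nose (cradle mm) and angle from up"""
    hsv=cv2.cvtColor(s['image'],cv2.COLOR_BGR2HSV); out=[]
    for v in range(r[0].start,r[0].stop):
        for u in range(r[1].start,r[1].stop):
            h,S,V=hsv[v,u]
            if 12<h<32 and S>90 and V>60:
                p=loc(pt(s,u,v))
                if -75<p[1]<-25 and abs(p[0])<40 and p[2]>40: out.append(p)
    out=np.array(out)
    if len(out)==0: print('no brass'); return
    d=out-[0.7,0,75]; rr=np.hypot(d[:,0],d[:,2]); k=(rr>17)&(rr<31)
    print('n',len(out),k.sum(),'y',np.median(out[:,1]).round(1),'angle',np.median(np.degrees(np.arctan2(-d[k,0],d[k,2]))).round(1),np.degrees(np.arctan2(-d[k,0],d[k,2])).round(0))
E
python3 -c "
from h import *
for f in ('t0','t2'): pin(np.load('pics/'+f+'.npz'))
for f in ('s0','s2'): pin(np.load('pics/'+f+'.npz'),(slice(190,260),slice(200,270)))"
```

```text
n 8 8 y -39.5 angle 115.2 [105. 112. 122. 113. 117. 112. 118. 120.]
n 27 19 y -41.3 angle 41.4 [35. 33. 34. 41. 44. 41. 44. 41. 45. 48. 41. 41. 40. 43. 38. 45. 44. 40.
 50.]
n 11 6 y -43.4 angle 119.5 [119. 120. 120. 119. 115. 120.]
n 16 10 y -44.5 angle 50.7 [47. 46. 46. 45. 54. 52. 50. 51. 55. 54.]
```

Call:
carry_out --moves '[{"dx": 0,"dy": 0,"dz": 0,"rx": 0,"ry": 0,"rz": 0},{"dx": 0,"dy": 0,"dz": 0,"rx": 0,"ry": 0,"rz": 0},{"dx": 0,"dy": 0,"dz": 0,"rx": 0,"ry": 0,"rz": 0},{"dx": 0,"dy": 0,"dz": 0,"rx": 0,"ry": 0,"rz": 0},{"dx": 0,"dy": -0.001,"dz": -0.003,"rx": 0,"ry": 0,"rz": 0},{"dx": 0,"dy": 0,"dz": 0,"rx": 0,"ry": 0,"rz": 0}]' --claw 118

```text
t: 9.67
tool_pos: [0.5264, -0.0927, 0.0746]
eef_rot: [-2.642, -0.006, 1.487]
ft_force: [1.3, -0.5, -0.7]
width: 0.0496
finger_force: 0.0
```

Call:
carry_out --moves '[{"dx": 0,"dy": 0,"dz": 0,"rx": -0.8,"ry": 0,"rz": 0},{"dx": 0,"dy": 0,"dz": 0,"rx": -0.8,"ry": 0,"rz": 0},{"dx": 0,"dy": 0,"dz": 0,"rx": -0.8,"ry": 0,"rz": 0},{"dx": 0,"dy": 0,"dz": 0,"rx": -0.8,"ry": 0,"rz": 0},{"dx": 0,"dy": 0,"dz": 0,"rx": -0.8,"ry": 0,"rz": 0},{"dx": 0,"dy": 0,"dz": 0,"rx": -0.8,"ry": 0,"rz": 0},{"dx": 0,"dy": 0,"dz": 0,"rx": -0.8,"ry": 0,"rz": 0},{"dx": 0,"dy": 0,"dz": 0,"rx": -0.8,"ry": 0,"rz": 0},{"dx": 0,"dy": 0,"dz": 0,"rx": -0.8,"ry": 0,"rz": 0},{"dx": 0,"dy": 0,"dz": 0,"rx": -0.8,"ry": 0,"rz": 0}]'

```text
t: 10.5
tool_pos: [0.5265, -0.093, 0.0753]
eef_rot: [2.837, -0.005, 1.487]
ft_force: [-0.8, 0.1, -0.0]
width: 0.0502
finger_force: 0.0
```

Call:
carry_out --moves '[{"dx": 0,"dy": 0,"dz": 0,"rx": 0,"ry": 0,"rz": 0}]'

```text
t: 10.58
tool_pos: [0.5227, -0.0912, 0.0733]
eef_rot: [2.843, -0.008, 1.487]
ft_force: [-0.7, 0.2, 0.3]
width: 0.0503
finger_force: 0.0
```

```bash
python3 -c "
from h import *
go([0.5,32,75],-17)
pin(snap('top','t3'));pin(snap('scene','s3'),(slice(190,260),slice(200,270)))"
```

```text
t 10.58 cradle pos [-4.6 33.4 73.3] w 50.3 ff 0.0 F [-0.7  0.2  0.3]
shift [-0.003  0.011 -0.   ] turn [ 0.02 -0.09  0.02] shift after turn [-0.003  0.011 -0.   ]
q [-0.46  0.27  2.04  0.22  0.57 -0.54]
n 26 21 y -41.2 angle 42.4 [29. 36. 33. 42. 43. 39. 42. 42. 46. 39. 43. 43. 42. 41. 46. 44. 43. 42.
 43. 43. 45.]
n 16 10 y -43.9 angle 49.2 [48. 47. 47. 45. 54. 52. 50. 48. 55. 54.]
```

Call:
carry_out --moves '[{"dx": -0.003,"dy": 0.011,"dz": 0,"rx": 0,"ry": -0.1,"rz": 0},{"dx": 0,"dy": 0,"dz": 0,"rx": 0,"ry": 0,"rz": 0},{"dx": 0,"dy": 0,"dz": 0,"rx": 0,"ry": 0,"rz": 0}]'

```text
t: 10.93
tool_pos: [0.5331, -0.095, 0.0765]
eef_rot: [2.841, 0.004, 1.485]
ft_force: [0.8, -0.4, -0.1]
width: 0.0501
finger_force: 0.0
```

```bash
python3 -c "
from h import *
go([0.5,32,75],-17)"
```

```text
t 10.93 cradle pos [ 6.1 30.5 76.5] w 50.1 ff 0.0 F [ 0.8 -0.4 -0.1]
shift [ 0.003 -0.012 -0.   ] turn [0.04 0.03 0.04] shift after turn [ 0.003 -0.012 -0.   ]
q [-0.45  0.28  2.02  0.19  0.57 -0.51]
```

It had still been settling, so I'll undo that and grip.

Call:
carry_out --moves '[{"dx": 0.002,"dy": -0.011,"dz": 0,"rx": 0,"ry": 0,"rz": 0},{"dx": 0,"dy": 0,"dz": 0,"rx": 0,"ry": 0,"rz": 0},{"dx": 0,"dy": 0,"dz": 0,"rx": 0,"ry": 0,"rz": 0},{"dx": 0,"dy": 0,"dz": 0,"rx": 0,"ry": 0,"rz": 0}]'

```text
t: 11.27
tool_pos: [0.5262, -0.0931, 0.0742]
eef_rot: [2.842, 0.003, 1.484]
ft_force: [-1.4, -0.5, 0.4]
width: 0.05
finger_force: 0.0
```

Call:
carry_out --moves '[{"dx": 0,"dy": 0,"dz": 0,"rx": 0,"ry": 0,"rz": 0},{"dx": 0,"dy": 0,"dz": 0,"rx": 0,"ry": 0,"rz": 0},{"dx": 0,"dy": 0,"dz": 0,"rx": 0,"ry": 0,"rz": 0},{"dx": 0,"dy": 0,"dz": 0,"rx": 0,"ry": 0,"rz": 0},{"dx": 0,"dy": 0,"dz": 0,"rx": 0,"ry": 0,"rz": 0},{"dx": 0,"dy": 0,"dz": 0,"rx": 0,"ry": 0,"rz": 0}]' --claw 255

```text
t: 11.77
tool_pos: [0.528, -0.0937, 0.0753]
eef_rot: [2.838, 0.004, 1.484]
ft_force: [5.9, 1.9, 0.9]
width: 0.0276
finger_force: 12.0
```

Call:
carry_out --moves '[{"dx": 0,"dy": 0,"dz": 0,"rx": 0.75,"ry": 0,"rz": 0},{"dx": 0,"dy": 0,"dz": 0,"rx": 0.75,"ry": 0,"rz": 0},{"dx": 0,"dy": 0,"dz": 0,"rx": 0.75,"ry": 0,"rz": 0},{"dx": 0,"dy": 0,"dz": 0,"rx": 0.75,"ry": 0,"rz": 0},{"dx": 0,"dy": 0,"dz": 0,"rx": 0.75,"ry": 0,"rz": 0},{"dx": 0,"dy": 0,"dz": 0,"rx": 0.75,"ry": 0,"rz": 0},{"dx": 0,"dy": 0,"dz": 0,"rx": 0.75,"ry": 0,"rz": 0},{"dx": 0,"dy": 0,"dz": 0,"rx": 0.75,"ry": 0,"rz": 0},{"dx": 0,"dy": 0,"dz": 0,"rx": 0.75,"ry": 0,"rz": 0},{"dx": 0,"dy": 0,"dz": 0,"rx": 0.75,"ry": 0,"rz": 0}]'

```text
t: 12.6
tool_pos: [0.5281, -0.0937, 0.075]
eef_rot: [-2.692, 0.005, 1.484]
ft_force: [4.5, -1.2, 0.2]
width: 0.0277
finger_force: 12.0
```

Call:
carry_out --moves '[{"dx": 0,"dy": 0,"dz": 0,"rx": 0,"ry": 0,"rz": 0},{"dx": 0,"dy": 0,"dz": 0,"rx": 0,"ry": 0,"rz": 0},{"dx": 0,"dy": 0,"dz": 0,"rx": 0,"ry": 0,"rz": 0}]'

```text
t: 12.85
tool_pos: [0.5275, -0.0936, 0.074]
eef_rot: [-2.693, 0.004, 1.485]
ft_force: [5.3, -1.6, -0.1]
width: 0.0273
finger_force: 12.0
```

```bash
python3 -c "
from h import *
go([0.5,32,75],26)
a=snap('scene','s4');b=snap('top','t4')
pin(b);pin(a,(slice(190,260),slice(200,270)))
cv2.imwrite('pics/m4.png',np.vstack([cv2.resize(a['image'][180:240,210:280],(560,300),interpolation=2),cv2.resize(b['image'][200:260,220:290],(560,300),interpolation=2)]))"
```

```text
t 12.85 cradle pos [ 0.5 31.4 74. ] w 27.3 ff 12.0 F [ 5.3 -1.6 -0.1]
shift [ 0.001 -0.001 -0.002] turn [0.06 0.05 0.  ] shift after turn [ 0.001 -0.001 -0.002]
q [-0.32  0.67  1.4  -0.1   1.52 -0.2 ]
n 28 16 y -41.7 angle 5.3 [-8. -3.  4.  2.  1.  1. 10.  5.  5.  5.  6.  9.  8.  9. 13. 12.]
n 15 12 y -45.2 angle 12.1 [ 6.  4. 11.  9.  4. 13. 13.  2. 16. 13. 16. 15.]
```

View pics/m4.png

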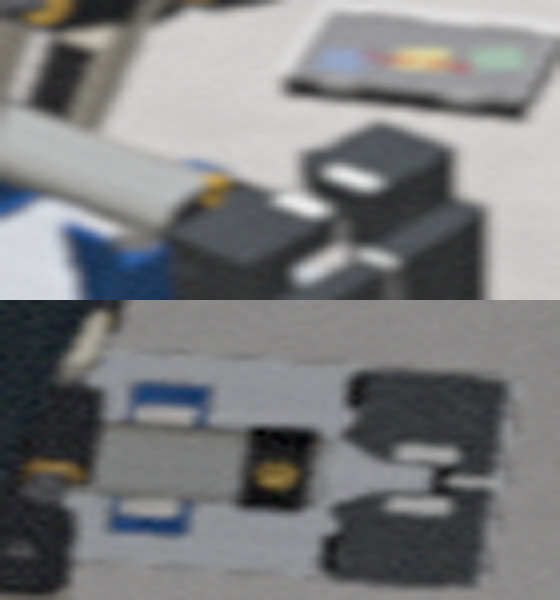

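The pin is now nearly up: at (277,475) in the top mosaic, against a ring centre row of 468. The notch centre row is about 480 at x=460.

```bash
python3 -c "
from h import *
t=np.load('pics/t4.npz')
f=lambda u,v,z: loc(onz(t,220+u/8,200+(v-300)/5,z)).round(1)
p=f(277,475,.103);a=f(285,430,.075);b=f(277,507,.075)
print(p,a,b,'notch',f(425,452,.112),f(418,507,.112),f(460,480,.1),'angle',np.degrees(np.arcsin((a[0]+b[0])/2/28-p[0]/28)))"
```

```text
[ -1.7 -42.7 103. ] [ 14.4 -43.7  75. ] [-13.8 -44.6  75. ] notch [  9.7 -74.1 112. ] [ -9.6 -74.4 112. ] [  0.5 -83.6 100. ] angle 4.096043758152333
```

Call:
carry_out --moves '[{"dx": 0,"dy": 0,"dz": 0,"rx": 0.35,"ry": 0,"rz": 0},{"dx": 0,"dy": 0,"dz": 0,"rx": 0.4,"ry": 0,"rz": 0},{"dx": 0,"dy": 0,"dz": 0,"rx": 0,"ry": 0,"rz": 0},{"dx": 0,"dy": 0,"dz": 0,"rx": 0,"ry": 0,"rz": 0},{"dx": 0,"dy": 0,"dz": 0,"rx": 0,"ry": 0,"rz": 0}]' --force 8

```text
t: 13.37
tool_pos: [0.5271, -0.0934, 0.0742]
eef_rot: [-2.619, 0.004, 1.484]
ft_force: [5.9, -0.9, -0.4]
width: 0.028
finger_force: 8.0
```

Call:
carry_out --moves '[{"dx": -0.002,"dy": 0,"dz": 0,"rx": 0,"ry": 0,"rz": 0},{"dx": -0.003,"dy": 0,"dz": 0,"rx": 0,"ry": 0,"rz": 0},{"dx": -0.003,"dy": 0,"dz": 0,"rx": 0,"ry": 0,"rz": 0},{"dx": -0.003,"dy": 0,"dz": 0,"rx": 0,"ry": 0,"rz": 0},{"dx": -0.003,"dy": 0,"dz": 0,"rx": 0,"ry": 0,"rz": 0},{"dx": -0.003,"dy": 0,"dz": 0,"rx": 0,"ry": 0,"rz": 0},{"dx": -0.003,"dy": 0,"dz": 0,"rx": 0,"ry": 0,"rz": 0},{"dx": 0,"dy": 0,"dz": 0,"rx": 0,"ry": 0,"rz": 0},{"dx": 0,"dy": 0,"dz": 0,"rx": 0,"ry": 0,"rz": 0}]'

```text
t: 14.12
tool_pos: [0.5258, -0.1025, 0.0746]
eef_rot: [-2.618, 0.002, 1.484]
ft_force: [4.6, 2.1, 1.4]
width: 0.028
finger_force: 8.0
```

```bash
python3 -c "
from h import *
go([0.5,0,75],30)
pin(snap('top','t5'))"
```

```text
t 14.12 cradle pos [-0.5 22.5 74.6] w 28.0 ff 8.0 F [4.6 2.1 1.4]
shift [-0.045  0.001 -0.002] turn [0.   0.03 0.  ] shift after turn [-0.045  0.001 -0.002]
q [-0.32  0.71  1.34 -0.12  1.6  -0.21]
n 27 22 y -50.5 angle 2.6 [-10.  -5.  -5.  -6.  -6.   1.   0.  -0.  -1.  -1.   7.   4.   3.   3.
   3.  12.   7.   6.  11.  18.  18.  15.]
```

Call:
carry_out --moves '[{"dx": -0.003,"dy": 0,"dz": 0,"rx": 0,"ry": 0,"rz": 0},{"dx": -0.003,"dy": 0,"dz": 0,"rx": 0,"ry": 0,"rz": 0},{"dx": -0.003,"dy": 0,"dz": 0,"rx": 0,"ry": 0,"rz": 0},{"dx": -0.003,"dy": 0,"dz": 0,"rx": 0,"ry": 0,"rz": 0},{"dx": -0.003,"dy": 0,"dz": 0,"rx": 0,"ry": 0,"rz": 0},{"dx": -0.003,"dy": 0,"dz": 0,"rx": 0,"ry": 0,"rz": 0},{"dx": -0.003,"dy": 0,"dz": 0,"rx": 0,"ry": 0,"rz": 0},{"dx": -0.003,"dy": 0,"dz": 0,"rx": 0,"ry": 0,"rz": 0},{"dx": 0,"dy": 0,"dz": 0,"rx": 0,"ry": 0,"rz": 0},{"dx": 0,"dy": 0,"dz": 0,"rx": 0,"ry": 0,"rz": 0}]' --force 6

```text
t: 15.0
tool_pos: [0.5246, -0.1145, 0.0746]
eef_rot: [-2.618, 0.002, 1.484]
ft_force: [5.2, 2.6, 1.9]
width: 0.028
finger_force: 6.0
```

```bash
python3 -c "
from h import *
go([0.5,0,75],30)
b=snap('top','t6');a=snap('scene','s6');pin(b)
cv2.imwrite('pics/m6.png',np.vstack([cv2.resize(a['image'][180:240,210:280],(560,300),interpolation=2),cv2.resize(b['image'][200:260,220:290],(560,300),interpolation=2)]))"
```

```text
t 15.0 cradle pos [-0.6 10.4 74.6] w 28.0 ff 6.0 F [5.2 2.6 1.9]
shift [-0.021  0.002 -0.002] turn [-0.    0.03  0.  ] shift after turn [-0.021  0.002 -0.002]
q [-0.34  0.72  1.33 -0.13  1.6  -0.22]
n 27 18 y -62.7 angle 4.4 [-8. -3. -3. -4.  2.  1.  1.  8.  5.  4.  4.  6. 13. 12.  8.  8. 19. 16.]
```

View pics/m6.png

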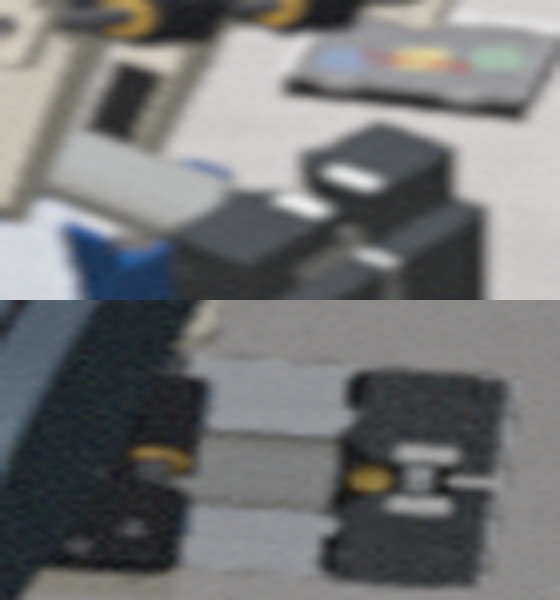

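The pin (372,478) is entering the notch, in line with the gap between the white marks (row 480). I'll continue gently.

Call:
carry_out --moves '[{"dx": -0.002,"dy": 0,"dz": 0,"rx": 0,"ry": 0,"rz": 0},{"dx": -0.002,"dy": 0,"dz": 0,"rx": 0,"ry": 0,"rz": 0},{"dx": -0.002,"dy": 0,"dz": 0,"rx": 0,"ry": 0,"rz": 0},{"dx": -0.002,"dy": 0,"dz": 0,"rx": 0,"ry": 0,"rz": 0},{"dx": -0.002,"dy": 0,"dz": 0,"rx": 0,"ry": 0,"rz": 0},{"dx": -0.002,"dy": 0,"dz": 0,"rx": 0,"ry": 0,"rz": 0},{"dx": -0.002,"dy": 0,"dz": 0,"rx": 0,"ry": 0,"rz": 0},{"dx": -0.002,"dy": 0,"dz": 0,"rx": 0,"ry": 0,"rz": 0},{"dx": 0,"dy": 0,"dz": 0,"rx": 0,"ry": 0,"rz": 0}]'

```text
t: 15.85
tool_pos: [0.5239, -0.1222, 0.0746]
eef_rot: [-2.617, 0.002, 1.484]
ft_force: [4.2, 3.2, 1.9]
width: 0.0275
finger_force: 6.0
```

Call:
carry_out --moves '[{"dx": -0.001,"dy": 0,"dz": 0,"rx": 0,"ry": 0,"rz": 0},{"dx": -0.001,"dy": 0,"dz": 0,"rx": 0,"ry": 0,"rz": 0},{"dx": -0.001,"dy": 0,"dz": 0,"rx": 0,"ry": 0,"rz": 0},{"dx": 0,"dy": 0,"dz": 0,"rx": 0,"ry": 0,"rz": 0}]'

```text
t: 16.18
tool_pos: [0.5238, -0.1225, 0.0745]
eef_rot: [-2.617, -0.0, 1.484]
ft_force: [5.4, 7.0, 2.7]
width: 0.0278
finger_force: 6.0
```

```bash
python3 -c "
from h import *
go([0.5,0,75],30)
pin(snap('top','t7'))"
```

```text
t 16.18 cradle pos [-0.7  2.4 74.5] w 27.8 ff 6.0 F [5.4 7.  2.7]
shift [-0.005  0.002 -0.002] turn [-0.01  0.01  0.01] shift after turn [-0.005  0.002 -0.002]
q [-0.35  0.72  1.33 -0.13  1.6  -0.23]
n 31 17 y -68.1 angle 0.4 [-5. -6. -6. -8.  0. -0. -1. -1. -2.  6.  3.  2. 13. 10.  7.  6. 10.]
```

```bash
python3 -c "
from h import *
b=np.load('pics/t7.npz');a=snap('scene','s7')
cv2.imwrite('pics/m7.png',np.vstack([cv2.resize(a['image'][180:240,210:280],(560,300),interpolation=2),cv2.resize(b['image'][200:260,220:290],(560,300),interpolation=2)]))"
```

```text
(no output)
```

View pics/m7.png

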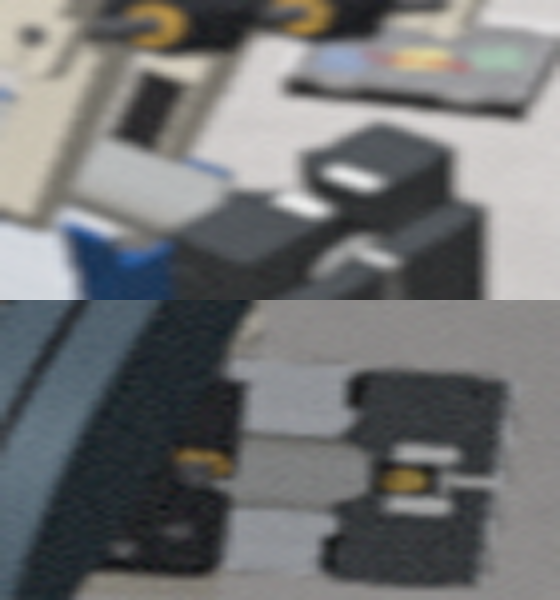

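The pin sits between the marks at (405,480). I'll check how far it is from home.

```bash
python3 -c "
from h import *
t=np.load('pics/t7.npz')
f=lambda u,v,z: loc(onz(t,220+u/8,200+(v-300)/5,z)).round(1)
print('pin',f(405,480,.103),'hood front',f(352,372,.112),f(328,582,.112),'back',f(508,382,.112),f(485,580,.112),'marks',f(390,455,.112),f(460,455,.112),f(385,507,.112),f(452,507,.112))"
```

```text
pin [ -0.6 -71.2 103. ] hood front [ 36.1 -55.3 112. ] [-37.6 -57.3 112. ] back [ 36.1 -90.  112. ] [-33.5 -91.5 112. ] marks [  7.9 -66.5 112. ] [  9.4 -81.9 112. ] [-10.3 -67.2 112. ] [ -8.9 -81.9 112. ]
```

Call:
carry_out --moves '[{"dx": -0.001,"dy": 0,"dz": 0,"rx": 0,"ry": 0,"rz": 0},{"dx": -0.001,"dy": 0,"dz": 0,"rx": 0,"ry": 0,"rz": 0},{"dx": 0,"dy": 0,"dz": 0,"rx": 0,"ry": 0,"rz": 0},{"dx": 0,"dy": 0,"dz": 0,"rx": 0,"ry": 0,"rz": 0}]'

```text
t: 16.62
tool_pos: [0.5237, -0.1232, 0.0744]
eef_rot: [-2.617, -0.0, 1.484]
ft_force: [5.9, 6.8, 1.2]
width: 0.0279
finger_force: 6.0
```

```bash
python3 -c "
from h import *
go([0.5,0,75],30)
pin(snap('top','t8'))"
```

```text
t 16.62 cradle pos [-0.8  1.6 74.4] w 27.9 ff 6.0 F [5.9 6.8 1.2]
shift [-0.003  0.002 -0.002] turn [-0.01  0.01  0.02] shift after turn [-0.003  0.002 -0.002]
q [-0.35  0.72  1.33 -0.13  1.6  -0.24]
n 31 17 y -68.5 angle 2.1 [-12.  -5.  -6.  -8.  -0.  -1.  -1.  -2.   5.   3.   3.   2.   2.  11.
   6.   6.   9.]
```

Call:
carry_out --moves '[{"dx": 0,"dy": 0,"dz": 0,"rx": 0,"ry": 0,"rz": 0},{"dx": 0,"dy": 0,"dz": 0,"rx": 0,"ry": 0,"rz": 0},{"dx": 0,"dy": 0,"dz": 0,"rx": 0,"ry": 0,"rz": 0},{"dx": 0,"dy": 0,"dz": 0,"rx": 0,"ry": 0,"rz": 0}]' --claw 118

```text
t: 17.0
tool_pos: [0.5225, -0.1252, 0.0743]
eef_rot: [-2.614, 0.003, 1.484]
ft_force: [-0.7, 1.9, 0.3]
width: 0.0479
finger_force: 1.0
```

Call:
carry_out --moves '[{"dx": 0.008,"dy": 0.001,"dz": -0.001,"rx": -0.75,"ry": 0,"rz": 0},{"dx": 0.008,"dy": 0.001,"dz": -0.001,"rx": -0.75,"ry": 0,"rz": 0},{"dx": 0.008,"dy": 0,"dz": 0,"rx": -0.75,"ry": 0,"rz": 0},{"dx": 0.008,"dy": 0,"dz": 0,"rx": -0.75,"ry": 0,"rz": 0},{"dx": 0.008,"dy": 0,"dz": 0,"rx": -0.75,"ry": 0,"rz": 0},{"dx": 0,"dy": 0,"dz": 0,"rx": -0.75,"ry": 0,"rz": 0},{"dx": 0,"dy": 0,"dz": 0,"rx": -0.75,"ry": 0,"rz": 0},{"dx": 0,"dy": 0,"dz": 0,"rx": 0,"ry": 0,"rz": 0},{"dx": 0,"dy": 0,"dz": 0,"rx": 0,"ry": 0,"rz": 0},{"dx": 0,"dy": 0,"dz": 0,"rx": 0,"ry": 0,"rz": 0}]'

```text
t: 17.83
tool_pos: [0.5272, -0.1063, 0.0751]
eef_rot: [-3.141, 0.004, 1.484]
ft_force: [0.3, -0.2, -0.7]
width: 0.0501
finger_force: 0.0
```

```bash
python3 -c "
from h import *
go([0.7,22,75],0)
pin(snap('top','t9'))"
```

```text
t 17.83 cradle pos [ 1.2 18.8 75.1] w 50.1 ff 0.0 F [ 0.3 -0.2 -0.7]
shift [ 0.006 -0.001  0.   ] turn [-0.01  0.04  0.02] shift after turn [ 0.006 -0.001  0.   ]
q [-0.4   0.4   1.77 -0.    0.97 -0.31]
n 23 17 y -70.2 angle -1.4 [-10. -11.  -8.  -5.  -4.  -4.  -5.  -5.  -0.  -1.  -1.  -1.   5.   3.
   3.   4.  10.]
```

Now I'll grip upright at 10 N and push in small steps, watching the force.

Call:
carry_out --moves '[{"dx": 0,"dy": -0.001,"dz": 0,"rx": 0,"ry": 0,"rz": 0},{"dx": 0,"dy": 0,"dz": 0,"rx": 0,"ry": 0,"rz": 0},{"dx": 0,"dy": 0,"dz": 0,"rx": 0,"ry": 0,"rz": 0},{"dx": 0,"dy": 0,"dz": 0,"rx": 0,"ry": 0,"rz": 0},{"dx": 0,"dy": 0,"dz": 0,"rx": 0,"ry": 0,"rz": 0},{"dx": 0,"dy": 0,"dz": 0,"rx": 0,"ry": 0,"rz": 0}]' --claw 255 --force 10

```text
t: 18.38
tool_pos: [0.5268, -0.1057, 0.0747]
eef_rot: [3.141, 0.003, 1.484]
ft_force: [2.3, 0.2, -1.5]
width: 0.0277
finger_force: 10.0
```

Call:
carry_out --moves '[{"dx": -0.001,"dy": 0,"dz": 0,"rx": 0,"ry": 0,"rz": 0},{"dx": -0.001,"dy": 0,"dz": 0,"rx": 0,"ry": 0,"rz": 0},{"dx": -0.001,"dy": 0,"dz": 0,"rx": 0,"ry": 0,"rz": 0},{"dx": 0,"dy": 0,"dz": 0,"rx": 0,"ry": 0,"rz": 0}]'

```text
t: 18.72
tool_pos: [0.5267, -0.1058, 0.0748]
eef_rot: [3.14, 0.001, 1.484]
ft_force: [4.1, 6.4, -0.2]
width: 0.0278
finger_force: 10.0
```

Call:
carry_out --moves '[{"dx": -0.001,"dy": 0,"dz": 0,"rx": 0,"ry": 0,"rz": 0},{"dx": -0.001,"dy": 0,"dz": 0,"rx": 0,"ry": 0,"rz": 0},{"dx": 0,"dy": 0,"dz": 0,"rx": 0,"ry": 0,"rz": 0}]'

```text
t: 18.97
tool_pos: [0.5267, -0.1059, 0.0748]
eef_rot: [3.141, -0.0, 1.484]
ft_force: [5.6, 9.6, -0.3]
width: 0.0279
finger_force: 10.0
```

```bash
python3 -c "
from h import *
go([0.7,15,75],0)
pin(snap('top','t10'))"
```

```text
t 18.97 cradle pos [ 0.7 19.1 74.8] w 27.9 ff 10.0 F [ 5.6  9.6 -0.3]
shift [-0.008  0.    -0.   ] turn [ 0.01 -0.    0.01] shift after turn [-0.008  0.    -0.   ]
q [-0.41  0.4   1.77  0.    0.97 -0.32]
n 22 18 y -70.2 angle -1.2 [-11. -12. -13.  -5.  -5.  -4.  -5.  -5.  -0.  -1.  -1.  -1.   6.   3.
   3.   4.  11.  10.]
```

Call:
carry_out --moves '[{"dx": -0.001,"dy": 0,"dz": 0,"rx": 0,"ry": 0,"rz": 0},{"dx": -0.001,"dy": 0,"dz": 0,"rx": 0,"ry": 0,"rz": 0},{"dx": 0,"dy": 0,"dz": 0,"rx": 0,"ry": 0,"rz": 0},{"dx": 0,"dy": 0,"dz": 0,"rx": 0,"ry": 0,"rz": 0}]'

```text
t: 19.35
tool_pos: [0.5267, -0.1061, 0.0748]
eef_rot: [3.14, -0.001, 1.484]
ft_force: [7.2, 12.3, 0.8]
width: 0.0278
finger_force: 10.0
```

Call:
carry_out --moves '[{"dx": 0.005,"dy": 0,"dz": 0,"rx": 0,"ry": 0,"rz": 0},{"dx": 0,"dy": 0,"dz": 0,"rx": 0,"ry": 0,"rz": 0},{"dx": 0,"dy": 0,"dz": 0,"rx": 0,"ry": 0,"rz": 0},{"dx": 0,"dy": 0,"dz": 0,"rx": 0,"ry": 0,"rz": 0},{"dx": 0,"dy": 0,"dz": 0,"rx": 0,"ry": 0,"rz": 0}]' --claw 110

```text
t: 19.77
tool_pos: [0.5259, -0.107, 0.0747]
eef_rot: [-3.141, 0.004, 1.484]
ft_force: [-0.8, 0.3, 0.2]
width: 0.052
finger_force: 0.0
```

Call:
carry_out --moves '[{"dx": 0,"dy": 0,"dz": -0.03,"rx": 0,"ry": 0,"rz": 0},{"dx": 0,"dy": 0,"dz": -0.05,"rx": 0,"ry": 0,"rz": 0},{"dx": 0,"dy": 0,"dz": -0.07,"rx": 0,"ry": 0,"rz": 0},{"dx": 0,"dy": 0,"dz": -0.07,"rx": 0,"ry": 0,"rz": 0},{"dx": 0,"dy": 0,"dz": -0.05,"rx": 0,"ry": 0,"rz": 0},{"dx": 0.05,"dy": -0.03,"dz": 0,"rx": 0,"ry": 0,"rz": 0},{"dx": 0.07,"dy": -0.04,"dz": 0,"rx": 0,"ry": 0,"rz": 0},{"dx": 0.07,"dy": -0.04,"dz": 0,"rx": 0,"ry": 0,"rz": 0},{"dx": 0.07,"dy": -0.04,"dz": 0,"rx": 0,"ry": 0,"rz": 0},{"dx": 0.07,"dy": -0.04,"dz": 0,"rx": 0,"ry": 0,"rz": 0}]'

```text
t: 20.6
tool_pos: [0.4446, 0.0672, 0.2093]
eef_rot: [3.142, 0.003, 1.483]
ft_force: [0.2, -0.1, -0.2]
width: 0.0531
finger_force: 0.0
```

Call:
carry_out --moves '[{"dx": 0.07,"dy": -0.04,"dz": 0,"rx": 0,"ry": 0,"rz": 0},{"dx": 0.07,"dy": -0.04,"dz": 0,"rx": 0,"ry": 0,"rz": 0},{"dx": 0.05,"dy": -0.03,"dz": 0,"rx": 0,"ry": 0,"rz": 0},{"dx": 0,"dy": 0,"dz": 0,"rx": 0,"ry": 0,"rz": 0}]'

```text
t: 20.93
tool_pos: [0.3962, 0.1693, 0.209]
eef_rot: [-3.14, 0.002, 1.488]
ft_force: [-1.7, -0.0, 0.2]
width: 0.0525
finger_force: 0.0
```

```bash
python3 -c "
from h import *
go([0.7,15,75],0)
b=snap('top','t11');pin(b)
cv2.imwrite('pics/m11.png',cv2.resize(b['image'][190:270,150:300],(750,400),interpolation=2))"
```

```text
t 20.93 cradle pos [-153.6  281.7  209. ] w 52.5 ff 0.0 F [-1.7 -0.   0.2]
shift [-0.535  0.306  0.268] turn [-0.01  0.02  0.06] shift after turn [-0.533  0.309  0.268]
q [ 0.14  0.07  1.84 -0.    1.23  0.23]
n 20 17 y -70.2 angle -1.4 [-12.  -8.  -8.  -5.  -4.  -4.  -5.  -5.   0.  -0.  -1.  -1.  -1.   5.
   4.   3.   4.]
```

View pics/m11.png

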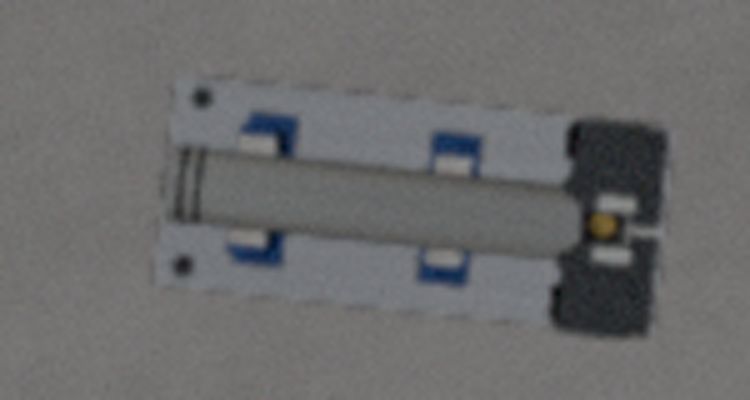

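The pin (602,225) sits in the notch between the white marks. The tail edge runs about (180,148) to (170,221).

```bash
python3 -c "
from h import *
t=np.load('pics/t11.npz')
f=lambda u,v,z: loc(onz(t,150+u/5,190+v/5,z)).round(1)
print(f(180,148,.075),f(170,221,.075),f(172,184,.08),'pin',f(602,225,.103))
# edge profiles along cradle y, subpixel: tail at z .08 ; plate rear edge at z .01
g=cv2.cvtColor(t['image'],6).astype(np.float32)
R=t['rvec'];
def prof(x,z,ys):
    P=np.array([world([x,y,z]) for y in ys]); uv=cv2.projectPoints(P,t['rvec'],t['tvec'],t['mtx'],None)[0][:,0]
    return cv2.remap(g,uv[:,0].astype(np.float32).copy(),uv[:,1].astype(np.float32).copy(),1).ravel()
ys=np.arange(78,102,1.)
print('tail',np.mean([prof(x,80,ys) for x in np.arange(-8,9,2)],0).round(0))
ys2=np.arange(86,106,1.)
print('plate',np.mean([prof(x,10,ys2) for x in list(range(-38,-22,2))+list(range(22,38,2))],0).round(0))
ys3=np.arange(-66,-48,1.)
print('hood',np.mean([prof(x,112,ys3) for x in list(range(-34,-22,2))+list(range(22,34,2))],0).round(0))
"
```

```text
[13.4 84.7 75. ] [-13.5  85.4  75. ] [ 0.1 85.6 80. ] pin [  1.1 -70.6 103. ]
tail [ 77.  90.  97.  91.  79.  71.  75.  89. 100. 104. 104. 102. 101. 106.
 110. 112. 113. 114. 113. 113. 113. 113. 113. 113.]
plate [ 89.  86.  87.  92.  99. 107. 113. 118. 119. 120. 120. 118. 114. 110.
 110. 112. 113. 113. 114. 113.]
hood [ 44.  45.  44.  44.  45.  45.  45.  43.  41.  39.  41.  59.  80. 103.
 115. 120. 121. 121.]
```

```bash
python3 -c "
from h import *
print(close_job())"
```

```text
the job is handed in; nothing more can be done
None
```

I handed the job in at about 21 s: the barrel is rolled pin-up, slid into the notch against a firm stop (about 12 N) and released, and the last picture put it within about 1 mm of home; the judge's result was not shown.

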